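# Take a counting slide from its case and present it label up

### The arm

A 6-joint arm with a two-finger parallel gripper is mounted at the origin on the work surface. World frame = base frame: x ahead of the robot, y to its left, z up, the work surface at z = 0. Lengths are in m, angles in rad, forces in N, time in s.
With the tool pointing down it reaches from about 0.425 to 0.95 m from the base axis. Payload 3.5 kg.
Tool frame: the origin (TCP) lies midway between the tips of the shut fingers; the grasp point (between the pads) lies 19 mm behind it; z points along the fingers, y is the line along which they close (so a half turn about z gives the same grasp; the last joint's range is limited). The gripper opens to 85 mm and grips with 20 to 120 N. Pads are 22 mm wide; open, the fingers measure 114 mm over their backs; the gripper's body (76 mm by 85 mm) begins 54 mm behind the grasp point. The pads swing forward as they close: fully open they stand 13 mm farther back than shut.
Start: joints at [-1.422, 0.286, 1.577, -0, 1.279, -0.15], TCP at [0.199, -0.645, 0.231] pointing down, gripper open.
Joint ranges: [-2.77, 2.77], [-0.9, 2.22], [0.21, 2.48], [-1.53, 4.67], [0.24, 2.81], [-2.84, 2.84]. Speed limits (rad/s): [2.79, 2.79, 3.14, 3.14, 3.14, 3.14].

### API

Orientations are given as a unit quaternion [x, y, z, w].
In Python, from rig import arm gives the robot as it stands.
- The arm moves only by the shell command python3 -m inch 'ROWS'. ROWS is JSON, a list of rows, each an object of numbers: "x", "y", "z": the shift along the tool's x, y, z normalised to -1 to 1, where 1 is 0.4 m; "turn": the turn about the tool's z normalised to -1 to 1, where 1 is 90 degrees; "gripper": the opening, from 0 (shut) to 1 (fully open). In form: [{"x": .., "y": .., "z": .., "turn": .., "gripper": ..}, ...]. A call has 1 to 10 rows; each row is the pose to reach, as a shift and turn from the pose commanded when the call began, along the tool's axes at that moment; what a row does not reach only later rows make up. A row lasts 1/12 s, in which the tool goes at most 41.7 mm and 7.16 degrees, less where a joint would pass 70% of its speed; a pose out of reach is approached as far as the arm can. A call with a number of a shift or a turn outside -1 to 1 is refused whole. A call with a gripper value outside its range is refused whole. The fingers move at their own pace and stop on an object; the grip force is fixed at half the most. Time passes only in rows, so rows that repeat a pose let the fingers close. It gives the time, the measured TCP pose, the force, the opening and the grip force at its end, in the units of the state.
- arm.sense(): the state, without advancing time (a new reading comes with each control period).
- arm.snapshot(name): name is "scene" or "top" or "wrist"; returns (picture, depth): 400x640x3 uint8, red, green, blue; 400x640 float32, m along the optical axis (not along the pixel's ray), 0 where there is no reading.
- arm.calibration(name): a dict with "fovy" (degrees; the focal length in pixels is half the picture's height over the tangent of half this angle, whatever the lens; pixels are square), "cx", "cy" (the principal point, pixels), "R" (3x3) and "t" (3): a world point X has camera coordinates R X + t. Camera axes: x right, y down, z forward; pixel columns grow to the right and rows downward; lengths in m; the calibration is good to about 2 mm. A picture is of the moment at which its call begins: read the wrist's pose just before it. calibration takes no time and is no camera call; for the wrist camera it gives the pose at the moment of the call.
- arm.hand_in(): hands the job in; it is judged then, once.
Trained networks look in the newest picture that a camera, given by its name, has taken for a name from the list of things; names that differ only in an ending like _2 or _b are one class to them, and where a whole thing is asked for, a point or a joint stands for the part that bears it (a point fixed in the world has none). Each returns a list of dicts, best first, with "confidence" (0 to 1); they miss things now and then, are a little off and sometimes report something else, mostly with a low value. They report only what shows in the picture. A call takes as long as a camera call. They do not tell look-alikes from the thing itself.
- arm.recognise(camera, thing): "pixel" ([column, row] in pixels, amid what is visible of it).
- arm.spot_point(camera, thing): "pixel" ([column, row] in pixels: a listed point, or the origin of a listed thing).
The state is a dict: "t": time; "joint_pos": joint angles; "joint_vel": joint speeds; "tau": joint torques, N m; "ee_pos": TCP position; "ee_rot": TCP orientation; "contact_force": force on the tool from outside, world axes, zero at the start; "wrist_torque": the same for the moment, N m; "gripper_width": finger opening in m; "grip_force": force on a finger pad.
Only numpy, scipy, OpenCV 4.12 (cv2) and the standard library are available. Lean on these libraries where they do the work, as an engineer would, in place of code of your own. Each camera call takes 0.05 s, during which the arm holds its last target. There are 200 camera calls.

### The job

Swing the steel hasp of the blue slide case off its catch and lay the lid right back, then take out the counting slide that stands in the slot with the red dot. Tell its frosted end and frosted face by the small corner notch, and finish holding the slide still in the gripper by its clear end, some 25 cm above the table, with the frosted writing face turned upward at a slant of 45 degrees or flatter. Keep the fingers off the frosted end, and leave the other slide in its slot and the tube rack, Petri dish and bottle where they are.

Things in the scene. Friction and masses are not known exactly. Their poses are not given: they have to be found in the camera images.
- case: Blue slide case fixed to the table: 104 (x) x 160 (y) x 64 mm high shut; base 46, lid 18 mm high. Origin: centre of underside, z up. Front with hasp and catch: +x side; lid hinges on the -x side (nearer the robot). Floor 18 mm up. Three 10.5 mm wide slots run along x at y = -38, 0, +38 mm; their end rails reach in to x = +-34 mm, 44 mm up. Inner side walls y = +-75 mm. The middle slot is empty.
- catch_eye (a point): The catch: a steel staple 15 mm wide on the front wall that sticks out 11.5 mm through the hasp's slot; this point is its outer end, 41 mm above the table (case x = +61 mm). The lid cannot be lifted while the hasp hangs over it.
- lid (a joint): Lid angle: 0 shut, grows as its front edge goes up and back toward the robot, 2.7 fully back. Lid 104 x 160 x 18 mm, 180 g, easy hinge: let go below about 1.2 it falls shut, past 1.55 it falls back by itself to its stop within 2 s.
- lid_hinge (a point): Lid's hinge axis at mid width: case x = -52, y = 0, 46 mm above the table; the axis runs along the case's y. This point's axes turn with the lid.
- hasp (a joint): Hasp angle to the lid: 0 hanging down over the catch, grows as its lower end swings out (+x of the case) and up, stop at 1.75 (sticking out from the lid, slightly up). Stiff: it stays where it is left (0.007 N m). Clear of the catch from about 0.6 on; the lid can then be raised by it.
- hasp_hinge (a point): Hasp's hinge axis at mid width, on the lid's front: lid shut, it is at case x = +57, y = 0, 56 mm up, axis along the case's y. The hasp is a slotted steel strap 24 mm wide (y), 5 mm thick, 26 mm long; its back hangs 2.5 mm off the front wall (case x = +52).
- hasp_bar (a point): Middle of the round finger bar at the hasp's free end: 10 mm thick, 34 mm long, along the case's y; its flat ends can be pinched from above. It turns only stiffly in a firm pinch: leaning the gripper along helps. It lies 26 mm below the hasp's hinge axis and 9 mm farther out: hanging, at case x = +66 mm, 30 mm above the table.
- slide_a: Clear acrylic counting slide 76 x 38 x 8 mm, about 27 g, on its long edge in a slot, top 56 mm above the table (10 over the case rim); lifts straight up. Origin: its centre. x: along it to the frosted end; y: out of the face with the white frosting; z: to the notched long edge (up). Seen facing the frosting, notch up, frosted end and notch are at the left. Grip it across its 8 mm.
- slide_b: Second slide, exactly like slide_a, same axes, in the other outer slot and turned the other way round (half a turn about the vertical). Either of them can be the wanted one.
- frost_a: Frosted end of slide_a: its last 25 mm (slide x = +13 to +38 mm), white on the +y face, with a 9 x 8 mm square notch in its upper outer corner (x = +29 to +38, z = +11 to +19 mm). Fingers stay off it; they hold the clear part, x = -38 to +13 mm. Origin and axes as slide_a.
- frost_b: Frosted end of slide_b, as frost_a is of slide_a. Origin and axes as slide_b.
- dot_red: Red index dot, 10 mm across, on the front rim of the case (case x = +45.5 mm, 46 mm up) in line with one outer slot; hidden under the lid until that is opened. The slide in this slot is wanted.
- dot_white: White index dot, the same size and place at the other outer slot; the slide in that slot stays.
- rack: Bystander: yellow tube rack 200 x 90 mm with five blue-capped tubes, 125 mm high. Origin: centre of its underside.
- dish: Bystander: closed Petri dish, 92 mm across, 17 mm high. Origin: centre of its underside.
- bottle: Bystander: small amber bottle, 38 mm across, 85 mm high. Origin: centre of its underside.
There are look-alikes about, which are no part of the job. There is more than one size of the case; the one meant has the size given above.

How it is judged:
On the way, in this order (a step that is already met when the one before it is completed fails the run):
1. the hasp is swung off the catch while the lid is still down (value of joint hasp above 0.6 rad and value of joint lid below 0.3 rad), for 0.1 s.
2. the lid is laid right back (value of joint lid above 2.4 rad), for 0.2 s.
At the end, for the whole second after the job is handed in: Lid laid back (over 2.3 rad); the red-dot slide held still by the fingers alone, centre over 20 cm up, frosted face's normal within 55 degrees of straight up, fingers off the frosted end; the other slide still in its white-dot slot (moved under 10 mm) (value of joint lid above 2.3 rad and ((height (world z) of slide_a above 0.2 m and angle between slide_a's own y axis and vertical below 0.96 rad and contact force between slide_a and the fingers above 2 N and contact force between frost_a and the fingers below 0.5 N and contact force between slide_a and case below 0.2 N and linear speed of slide_a below 0.04 m/s and horizontal distance between slide_b and dot_white below 0.06 m and distance of slide_b from where it was at the start of the episode below 0.01 m and angle between slide_b's own z axis and vertical below 0.25 rad) or (height (world z) of slide_b above 0.2 m and angle between slide_b's own y axis and vertical below 0.96 rad and contact force between slide_b and the fingers above 2 N and contact force between frost_b and the fingers below 0.5 N and contact force between slide_b and case below 0.2 N and linear speed of slide_b below 0.04 m/s and horizontal distance between slide_a and dot_white below 0.06 m and distance of slide_a from where it was at the start of the episode below 0.01 m and angle between slide_a's own z axis and vertical below 0.25 rad))); the arm keeps its last pose, push and grip.
It fails at once if the rack is pushed away (more than 25 mm) (distance of rack from where it was at the start of the episode above 0.025 m).
It fails at once if the dish is pushed away (more than 25 mm) (distance of dish from where it was at the start of the episode above 0.025 m).
It fails at once if the bottle is pushed away (more than 25 mm) (distance of bottle from where it was at the start of the episode above 0.025 m).
It fails at once if fingers press on a frosted end (contact force between any of frost_a, frost_b and the fingers above 2 N).
It also fails if it takes over 45 s, if anything falls off the work surface, if the arm or the gripper's body presses on something with over 40 N, if the wrist force passes 120 N, or if a joint passes its speed limit or range.

## Working session

There is one attempt and no reset: what is moved stays moved. The work goes in short steps, Python scripts to look and compute and a shell command to move; the robot and the scene stay as the last step left them, time stands still between calls to the robot, and variables do not carry over. Pictures are saved under pics/ and viewed, at most 10 in all, crops included, and the job is handed in when it is done.

```bash
ls; mkdir -p pics; cat > h.py <<'E'
import numpy as np, cv2
from rig import arm
def snap(cam,name=None):
    c=arm.calibration(cam); p,d=arm.snapshot(cam)
    if name: cv2.imwrite('pics/'+name+'.png',p[:,:,::-1])
    return p,d,c
def ray(c,px):
    f=200/np.tan(np.radians(c['fovy'])/2); R=np.array(c['R']);t=np.array(c['t'])
    v=np.array([(px[0]-c['cx'])/f,(px[1]-c['cy'])/f,1.]); return -R.T@t, R.T@v
def atz(c,px,z):
    o,v=ray(c,px); return o+v*(z-o[2])/v[2]
def atd(c,d,px):
    o,v=ray(c,px); return o+v*d[int(round(px[1])),int(round(px[0]))]
def proj(c,X):
    f=200/np.tan(np.radians(c['fovy'])/2); q=np.array(c['R'])@X+np.array(c['t']); return q[:2]/q[2]*f+[c['cx'],c['cy']]
E
python3 - <<'E'
from h import *
p1,d1,c1=snap('scene'); p2,d2,c2=snap('top')
cv2.imwrite('pics/a.png',np.vstack([cv2.resize(p1,(480,300)),cv2.resize(p2,(480,300))])[:,:,::-1])
for cam,c,d in(('scene',c1,d1),('top',c2,d2)):
  for th in('case','catch_eye','hasp_bar','lid_hinge','hasp_hinge','rack','dish','bottle'):
    for r in arm.spot_point(cam,th)[:3]:
        print(cam,th,np.round(r['pixel']),round(r['confidence'],2),np.round(atd(c,d,r['pixel']),3))
print(arm.sense())
E
```

```text
pics
scene case [262. 249.] 0.85 [ 0.864 -0.03   0.076]
scene case [344. 223.] 0.68 [0.672 0.11  0.049]
scene case [356. 199.] 0.19 [0.583 0.11  0.065]
scene catch_eye [243. 254.] 0.58 [ 0.871 -0.085  0.042]
scene hasp_bar [341. 231.] 0.63 [0.682 0.106 0.028]
scene hasp_bar [241. 256.] 0.56 [ 0.882 -0.083  0.044]
scene hasp_bar [450. 221.] 0.37 [0.574 0.371 0.069]
scene lid_hinge [352. 199.] 0.97 [0.586 0.1   0.063]
scene lid_hinge [275. 214.] 0.8 [ 0.744 -0.06   0.078]
scene hasp_hinge [341. 220.] 0.69 [0.675 0.102 0.058]
scene rack [450. 223.] 0.65 [0.58  0.372 0.067]
scene dish [230. 169.] 0.94 [ 0.545 -0.336  0.02 ]
scene bottle [213. 199.] 0.82 [ 0.693 -0.301  0.012]
top case [352. 140.] 0.6 [ 0.78  -0.067  0.08 ]
top case [286. 208.] 0.56 [0.61  0.095 0.067]
top hasp_bar [290. 179.] 0.59 [0.691 0.092 0.004]
top hasp_bar [358. 108.] 0.43 [ 0.866 -0.083  0.073]
top lid_hinge [348. 161.] 0.84 [ 0.727 -0.057  0.078]
top lid_hinge [283. 231.] 0.71 [ 0.555  0.106 -0.   ]
top hasp_hinge [356. 108.] 0.56 [ 0.864 -0.075  0.074]
top hasp_hinge [285. 185.] 0.37 [0.668 0.099 0.057]
top has
[... 194 characters left out ...]
: 0.9, 'joint_pos': array([-1.42200173e+00,  2.86274598e-01,  1.57667983e+00, -4.25321401e-05,
        1.27858001e+00, -1.50002696e-01]), 'joint_vel': array([ 0.00092304,  0.00033099,  0.00027455,  0.0012292 , -0.0015715 ,
       -0.00130853]), 'tau': array([ 3.98080783e-04, -4.05958235e+01, -2.92945361e+01, -1.14998743e-04,
        4.84090160e-04, -5.83251548e-06]), 'ee_pos': array([ 0.1987169 , -0.64508473,  0.23135276]), 'ee_rot': array([ 9.88859852e-01,  1.48849560e-01, -2.03823111e-05,  2.90957998e-05]), 'contact_force': array([ 0.29117444, -0.34739487, -0.09758417]), 'wrist_torque': array([-0.04011169, -0.03547703, -0.04373017]), 'grip_force': 0.0, 'gripper_width': 0.08563341886904884}
```

View pics/a.png

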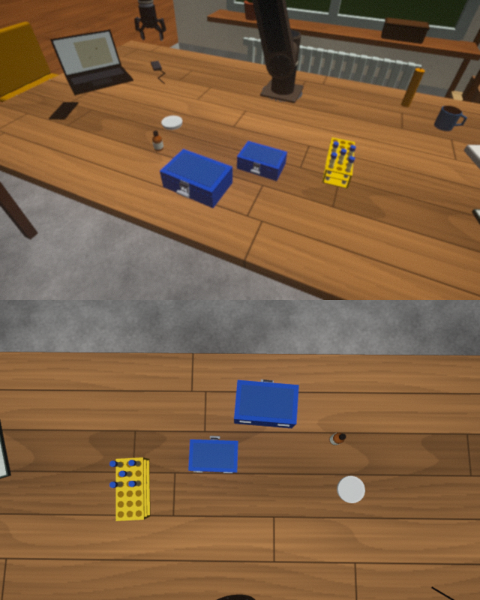

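The picture shows a small case (top view, around full-picture pixel 285,208, top about 65 mm high) and a larger look-alike at (352,140). The small one should be ours, so I'll measure its outline.

```bash
python3 - <<'E'
from h import *
for cam in('top','scene'):
  p,d,c=snap(cam)
  f=200/np.tan(np.radians(c['fovy'])/2)
  v,u=np.mgrid[0:400,0:640]
  cam_=np.stack([(u-c['cx'])/f*d,(v-c['cy'])/f*d,d],-1)
  W=(cam_-np.array(c['t']))@np.array(c['R'])
  q=p.astype(int); m=(q[...,2]>q[...,0]*1.8)&(q[...,2]>60)&(q[...,2]>q[...,1]*1.5)&(d>0)
  n,l,s,_=cv2.connectedComponentsWithStats(m.astype(np.uint8))
  for i in range(1,n):
    if s[i,4]<400: continue
    P=W[l==i]; zt=np.percentile(P[:,2],90); T=P[(abs(P[:,2]-zt)<.008)]
    print(cam,s[i],zt,cv2.minAreaRect((T[:,:2]*1000).astype(np.float32)))
  # steel things
  b=atz(c,arm.spot_point(cam,'hasp_bar')[0]['pixel'],.03); print(b)
p,d,c=snap('scene'); cv2.imwrite('pics/b.png',cv2.resize(p[180:260,290:400],None,fx=7,fy=7)[:,:,::-1])
E
```

```text
top [ 312  107   86   63 4609] 0.07990613510538672 ((791.9150390625, -73.92817687988281), (205.15966796875, 135.29568481445312), 85.73346710205078)
top [ 251  186   66   44 2692] 0.06526586102590427 ((612.2944946289062, 100.73458099365234), (159.27098083496094, 104.06211853027344), 88.96424865722656)
[0.67913263 0.09009649 0.03      ]
scene [ 317  189   65   50 1750] 0.06657465498367 ((615.96533203125, 103.40692901611328), (160.43109130859375, 108.11687469482422), 88.66670989990234)
scene [ 214  199   95   77 3879] 0.08146738032587723 ((795.083984375, -70.36222076416016), (209.32040405273438, 136.79244995117188), 85.40785217285156)
[ 0.86639258 -0.09696856  0.03      ]
```

View pics/b.png

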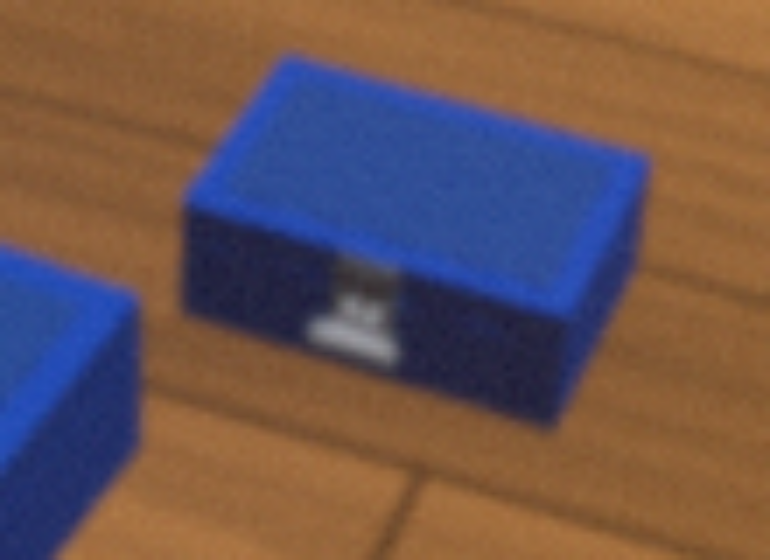

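The measured 159 x 104 mm outline, about 65 mm high, confirms the small case. Its centre is at about (0.612, 0.101) with a yaw of about -1°, and the crop shows the hasp bar in mid-front. I'll move above the bar.

```bash
python3 -m inch '[{"x":0.85,"y":-0.71,"turn":0.2,"gripper":0.75},{"x":0.85,"y":-0.71,"turn":0.2,"gripper":0.75},{"x":0.85,"y":-0.71,"turn":0.2,"gripper":0.75},{"x":0.85,"y":-0.71,"turn":0.2,"gripper":0.75},{"x":0.85,"y":-0.71,"turn":0.2,"gripper":0.75},{"x":0.85,"y":-0.71,"turn":0.2,"gripper":0.75},{"x":0.85,"y":-0.71,"turn":0.2,"gripper":0.75},{"x":0.85,"y":-0.71,"turn":0.2,"gripper":0.75},{"x":0.85,"y":-0.71,"turn":0.2,"gripper":0.75},{"x":0.85,"y":-0.71,"turn":0.2,"gripper":0.75}]'; python3 - <<'E'
from h import *
from scipy.spatial.transform import Rotation as Ro
s=arm.sense();M=Ro.from_quat(s['ee_rot']).as_matrix();print(M.round(3),s['joint_pos'].round(2),s['ee_pos'].round(3))
print(M.T@(np.array([.678,.1,.23])-s['ee_pos'])/.4)
E
```

```text
[[ 0.956  0.294 -0.   ]
 [ 0.294 -0.956  0.   ]
 [-0.    -0.    -1.   ]] [-1.42  0.29  1.58 -0.    1.28 -0.15] [ 0.199 -0.645  0.231]
[ 1.69341141 -1.42743577  0.00334339]validation failed for argument at $[0]...
```

```bash
python3 -m inch '[{"x":0.85,"y":-0.71,"z":0,"turn":0.2,"gripper":0.75},{"x":0.85,"y":-0.71,"z":0,"turn":0.2,"gripper":0.75},{"x":0.85,"y":-0.71,"z":0,"turn":0.2,"gripper":0.75},{"x":0.85,"y":-0.71,"z":0,"turn":0.2,"gripper":0.75},{"x":0.85,"y":-0.71,"z":0,"turn":0.2,"gripper":0.75},{"x":0.85,"y":-0.71,"z":0,"turn":0.2,"gripper":0.75},{"x":0.85,"y":-0.71,"z":0,"turn":0.2,"gripper":0.75},{"x":0.85,"y":-0.71,"z":0,"turn":0.2,"gripper":0.75},{"x":0.85,"y":-0.71,"z":0,"turn":0.2,"gripper":0.75},{"x":0.85,"y":-0.71,"z":0,"turn":0.2,"gripper":0.75}]'; cat > s.py <<'E'
import sys
from h import *
from scipy.spatial.transform import Rotation as Ro
s=arm.sense();M=Ro.from_quat(s['ee_rot']).as_matrix();e=s['ee_pos']
print('t',s['t'],'tx dir deg',np.degrees(np.arctan2(M[1,0],M[0,0])).round(2),'j',s['joint_pos'].round(2),'ee',e.round(4),'F',s['contact_force'].round(1),'w',round(s['gripper_width'],4),'g',s['grip_force'])
if len(sys.argv)>3: print('shift',(M.T@(np.array(list(map(float,sys.argv[1:4])))-e)/.4).round(4))
E
python3 s.py .678 .1 .23
```

```text
t: 1.98
ee_pos: [0.4264, -0.2938, 0.2317]
ee_rot: [1.0, -0.008, 0.0, 0.0]
contact_force: [1.2, -0.4, 0.3]
gripper_width: 0.064
grip_force: 0.0
t 1.9833 tx dir deg -0.9 j [-0.8  -0.06  1.96  0.    1.25  0.79] ee [ 0.4264 -0.2938  0.2317] F [ 1.2 -0.4  0.3] w 0.064 g 0.0
shift [ 0.6134 -0.9943  0.0041]
```

```bash
python3 -m inch '[{"x":0.613,"y":-0.994,"z":0.08,"turn":0,"gripper":0.75},{"x":0.613,"y":-0.994,"z":0.08,"turn":0,"gripper":0.75},{"x":0.613,"y":-0.994,"z":0.08,"turn":0,"gripper":0.75},{"x":0.613,"y":-0.994,"z":0.08,"turn":0,"gripper":0.75},{"x":0.613,"y":-0.994,"z":0.08,"turn":0,"gripper":0.75},{"x":0.613,"y":-0.994,"z":0.08,"turn":0,"gripper":0.75},{"x":0.613,"y":-0.994,"z":0.08,"turn":0,"gripper":0.75},{"x":0.613,"y":-0.994,"z":0.08,"turn":0,"gripper":0.75},{"x":0.613,"y":-0.994,"z":0.08,"turn":0,"gripper":0.75},{"x":0.613,"y":-0.994,"z":0.08,"turn":0,"gripper":0.75}]';python3 -m inch '[{"x":0,"y":0,"z":0,"turn":0,"gripper":0.75},{"x":0,"y":0,"z":0,"turn":0,"gripper":0.75}]'; python3 s.py .678 .1 .1; python3 - <<'E'
from h import *
p,d,c=snap('wrist','c')
for th in('hasp_bar','hasp_hinge','catch_eye','case'):
    for r in arm.spot_point('wrist',th)[:2]:
        print(th,np.round(r['pixel']),round(r['confidence'],2),np.round(atd(c,d,r['pixel']),4))
E
```

```text
t: 2.82
ee_pos: [0.6502, 0.0568, 0.2029]
ee_rot: [1.0, -0.008, 0.0, 0.0]
contact_force: [0.0, -0.6, -0.2]
gripper_width: 0.064
grip_force: 0.0
t: 2.98
ee_pos: [0.6497, 0.0569, 0.2021]
ee_rot: [1.0, -0.006, -0.001, 0.0]
contact_force: [-0.0, -1.0, 0.1]
gripper_width: 0.0643
grip_force: 0.0
t 2.9833 tx dir deg -0.67 j [-0.07  0.26  1.66 -0.    1.22  1.51] ee [0.6497 0.0569 0.2021] F [-0.  -1.   0.1] w 0.0643 g 0.0
shift [ 0.0698 -0.1086  0.255 ]
hasp_bar [282. 159.] 0.6 [0.6754 0.1    0.0345]
hasp_bar [280. 259.] 0.27 [0.5687 0.1039 0.0653]
hasp_hinge [273. 170.] 0.62 [0.6685 0.1056 0.0614]
catch_eye [276. 170.] 0.64 [0.6684 0.1026 0.0603]
catch_eye [274. 167.] 0.53 [0.6718 0.1045 0.0599]
case [437.  47.] 0.89 [ 0.7757 -0.0412  0.0808]
case [287. 202.] 0.69 [0.6358 0.0927 0.0659]
```

View pics/c.png

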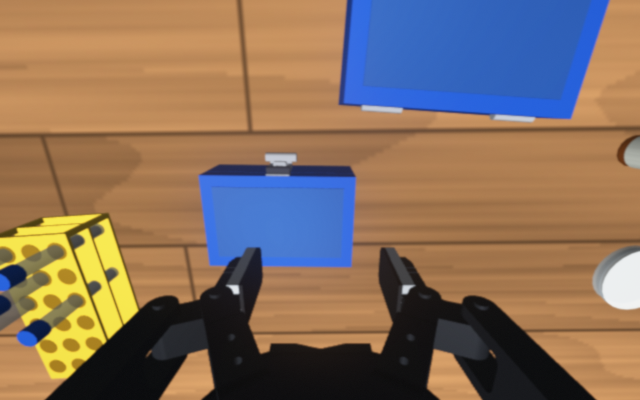

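The wrist picture shows the hasp bar at pixel (282,157), with columns 266 to 297, which puts it at about (0.678, 0.100). I'll descend around its ends.

```bash
python3 -m inch '[{"x":0.073,"y":-0.109,"z":0.2,"turn":0,"gripper":0.75},{"x":0.073,"y":-0.109,"z":0.25,"turn":0,"gripper":0.75},{"x":0.073,"y":-0.109,"z":0.25,"turn":0,"gripper":0.75},{"x":0.073,"y":-0.109,"z":0.25,"turn":0,"gripper":0.75}]'; python3 s.py .679 .1 .011
```

```text
t: 3.57
ee_pos: [0.6749, 0.0981, 0.095]
ee_rot: [1.0, -0.008, -0.006, -0.0]
contact_force: [-1.2, -0.6, -1.3]
gripper_width: 0.0644
grip_force: 0.0
t 3.5667 tx dir deg -0.9 j [-0.    0.44  1.64  0.    1.07  1.58] ee [0.6749 0.0981 0.095 ] F [-1.2 -0.6 -1.3] w 0.0644 g 0.0
shift [ 0.0129 -0.0048  0.2098]
```

```bash
python3 -m inch '[{"x":0.006,"y":0,"z":0,"turn":0,"gripper":0.6},{"x":0.006,"y":0,"z":0.05,"turn":0,"gripper":0.6},{"x":0.006,"y":0,"z":0.1,"turn":0,"gripper":0.6},{"x":0.006,"y":0,"z":0.15,"turn":0,"gripper":0.6},{"x":0.006,"y":0,"z":0.2,"turn":0,"gripper":0.6},{"x":0.006,"y":0,"z":0.21,"turn":0,"gripper":0.6},{"x":0.006,"y":0,"z":0.21,"turn":0,"gripper":0.6}]'; python3 s.py .679 .1 .011
python3 - <<'E'
from h import *
p,d,c=snap('wrist','d')
E
```

```text
t: 4.15
ee_pos: [0.6818, 0.0967, 0.0199]
ee_rot: [1.0, -0.008, 0.0, 0.0]
contact_force: [-0.0, -0.2, 0.2]
gripper_width: 0.0515
grip_force: 0.0
t 4.15 tx dir deg -0.96 j [-0.01  0.54  1.65 -0.    0.95  1.58] ee [0.6818 0.0967 0.0199] F [-0.  -0.2  0.2] w 0.0515 g 0.0
shift [-0.0072 -0.0081  0.0222]
```

View pics/d.png

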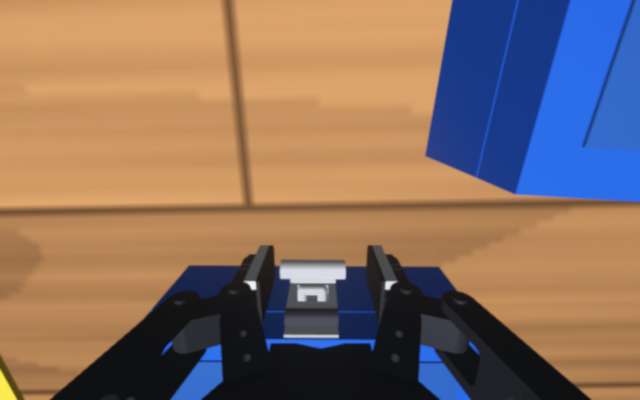

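The fingers straddle the bar (pixels 280 to 346, row 270). The bar sits about 3 mm to the +y side, so I'll correct for that, lower and pinch.

```bash
python3 -m inch '[{"x":-0.005,"y":-0.008,"z":0.015,"turn":0,"gripper":0.6},{"x":-0.005,"y":-0.008,"z":0.02,"turn":0,"gripper":0.5},{"x":-0.005,"y":-0.008,"z":0.02,"turn":0,"gripper":0.2},{"x":-0.005,"y":-0.008,"z":0.02,"turn":0,"gripper":0.2},{"x":-0.005,"y":-0.008,"z":0.02,"turn":0,"gripper":0.2},{"x":-0.005,"y":-0.008,"z":0.02,"turn":0,"gripper":0.2},{"x":-0.005,"y":-0.008,"z":0.02,"turn":0,"gripper":0.2}]'; python3 s.py
python3 - <<'E'
import numpy as np
# bar displacement from start (dx,dz up) in m/0.4 ; tool z = -dz
for l,h in [(0,.2),(0,.4),(0,.6),(0,.8),(0,1.0),(0,1.2)]+[(a,1.2) for a in np.arange(.1,2.01,.1)]:
    R=lambda t:np.array([[np.cos(t),-np.sin(t)],[np.sin(t),np.cos(t)]])
    b=lambda l,h: np.array([-52,46])+R(l)@(np.array([109,10])+R(h)@np.array([9,-26]))
    v=(b(l,h)-b(0,0))/400; print(round(l,1),h,'x %.3f z %.3f'%(v[0],-v[1]))
E
```

```text
t: 4.78
ee_pos: [0.6802, 0.1008, 0.012]
ee_rot: [1.0, -0.008, 0.0, 0.0]
contact_force: [-1.4, -1.1, 6.4]
gripper_width: 0.0319
grip_force: 59.2
t 4.7833 tx dir deg -0.87 j [ 0.    0.55  1.66 -0.    0.93  1.59] ee [0.6802 0.1008 0.012 ] F [-1.4 -1.1  6.4] w 0.0319 g 59.24588620662689
0 0.2 x 0.012 z -0.006
0 0.4 x 0.024 z -0.014
0 0.6 x 0.033 z -0.024
0 0.8 x 0.040 z -0.036
0 1.0 x 0.044 z -0.049
0 1.2 x 0.046 z -0.062
0.1 1.2 x 0.042 z -0.096
0.2 1.2 x 0.035 z -0.130
0.3 1.2 x 0.024 z -0.162
0.4 1.2 x 0.011 z -0.194
0.5 1.2 x -0.006 z -0.223
0.6 1.2 x -0.026 z -0.251
0.7 1.2 x -0.048 z -0.277
0.8 1.2 x -0.073 z -0.300
0.9 1.2 x -0.100 z -0.321
1.0 1.2 x -0.129 z -0.339
1.1 1.2 x -0.160 z -0.354
1.2 1.2 x -0.192 z -0.366
1.3 1.2 x -0.225 z -0.375
1.4 1.2 x -0.259 z -0.380
1.5 1.2 x -0.293 z -0.382
1.6 1.2 x -0.327 z -0.380
1.7 1.2 x -0.361 z -0.376
1.8 1.2 x -0.394 z -0.367
1.9 1.2 x -0.427 z -0.356
2.0 1.2 x -0.457 z -0.341
```

```bash
python3 -m inch '[{"x":0.012,"y":0,"z":-0.006,"turn":0,"gripper":0.2},{"x":0.024,"y":0,"z":-0.014,"turn":0,"gripper":0.2},{"x":0.033,"y":0,"z":-0.024,"turn":0,"gripper":0.2},{"x":0.04,"y":0,"z":-0.036,"turn":0,"gripper":0.2},{"x":0.044,"y":0,"z":-0.049,"turn":0,"gripper":0.2},{"x":0.046,"y":0,"z":-0.062,"turn":0,"gripper":0.2},{"x":0.046,"y":0,"z":-0.062,"turn":0,"gripper":0.2},{"x":0.046,"y":0,"z":-0.062,"turn":0,"gripper":0.2}]'; python3 s.py
python3 - <<'E'
from h import *
p,d,c=snap('wrist'); q,d2,c2=snap('scene')
cv2.imwrite('pics/e.png',np.hstack([cv2.resize(p[200:400,200:440],(480,400)),cv2.resize(q[160:280,270:390],(400,400))])[:,:,::-1])
E
```

```text
t: 5.45
ee_pos: [0.6884, 0.1005, 0.0206]
ee_rot: [1.0, -0.007, -0.01, 0.001]
contact_force: [2.7, -1.6, -34.0]
gripper_width: 0.0315
grip_force: 64.9
t 5.45 tx dir deg -0.77 j [-0.    0.56  1.62 -0.    0.98  1.58] ee [0.6884 0.1005 0.0206] F [  2.7  -1.6 -34. ] w 0.0315 g 64.87083077430725
```

View pics/e.png

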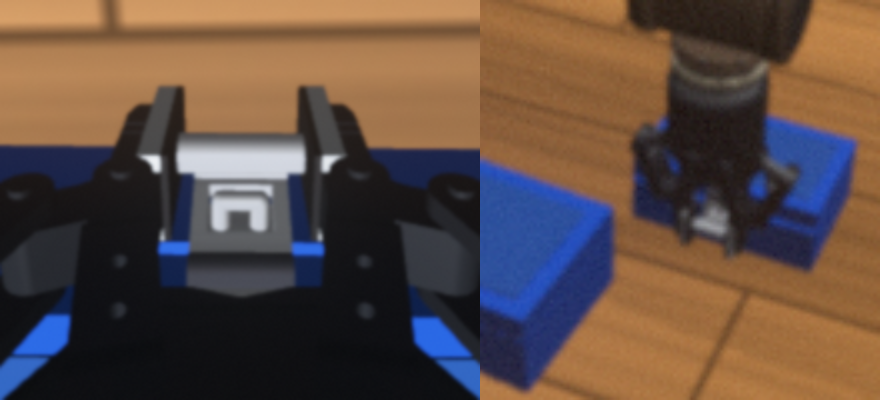

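The hasp is only partly swung and I'm pulling up too hard (-34 N). I'll pull outward more instead.

```bash
python3 -m inch '[{"x":0.01,"y":0,"z":0.03,"turn":0,"gripper":0.2},{"x":0.025,"y":0,"z":0.03,"turn":0,"gripper":0.2},{"x":0.04,"y":0,"z":0.03,"turn":0,"gripper":0.2},{"x":0.04,"y":0,"z":0.03,"turn":0,"gripper":0.2},{"x":0.04,"y":0,"z":0.03,"turn":0,"gripper":0.2}]'; python3 s.py
```

```text
t: 5.97
ee_pos: [0.706, 0.1005, 0.0211]
ee_rot: [1.0, -0.007, -0.012, 0.001]
contact_force: [-18.8, -3.0, 9.9]
gripper_width: 0.0283
grip_force: 58.3
t 5.9667 tx dir deg -0.84 j [-0.    0.6   1.57 -0.    1.    1.59] ee [0.706  0.1005 0.0211] F [-18.8  -3.    9.9] w 0.0283 g 58.31218957901001
```

```bash
python3 - <<'E'
from h import *
p,d,c=snap('wrist'); q,d2,c2=snap('scene')
cv2.imwrite('pics/f.png',np.hstack([cv2.resize(p[200:400,200:440],(480,400)),cv2.resize(q[180:260,290:370],(300,400))])[:,:,::-1])
E
```

```text
(no output)
```

View pics/f.png

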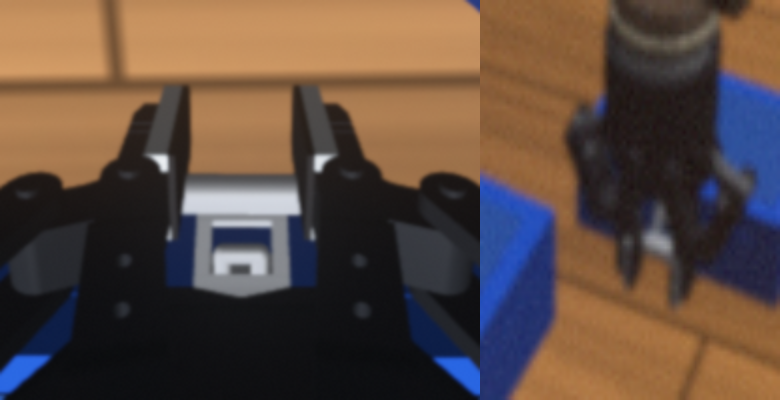

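The hasp has swung out: the staple shows below the bar. The bar is now at the back edge of the pads, so I'll open and locate it again.

```bash
python3 -m inch '[{"x":-0.01,"y":0,"z":-0.005,"turn":0,"gripper":0.6},{"x":-0.02,"y":0,"z":-0.01,"turn":0,"gripper":0.6},{"x":-0.02,"y":0,"z":-0.01,"turn":0,"gripper":0.6}]'; python3 s.py
python3 - <<'E'
from h import *
p,d,c=snap('wrist'); 
for r in range(255,345,6): print(r,p[r,320],atd(c,d,(320,r)).round(4))
cv2.imwrite('pics/g.png',cv2.resize(p[200:400,200:440],(480,400))[:,:,::-1])
E
```

```text
t: 6.32
ee_pos: [0.706, 0.1011, 0.0279]
ee_rot: [1.0, -0.008, 0.001, -0.0]
contact_force: [0.1, -0.3, 0.0]
gripper_width: 0.0516
grip_force: 0.0
t 6.3167 tx dir deg -0.88 j [0.   0.57 1.58 0.   0.98 1.59] ee [0.706  0.1011 0.0279] F [ 0.1 -0.3  0. ] w 0.0516 g 0.0
255 [181 133  88] [0.6898 0.1027 0.001 ]
261 [174 128  84] [0.6852 0.1028 0.0011]
267 [167 121  81] [6.802e-01 1.028e-01 4.000e-04]
273 [169 123  82] [0.6759 0.1029 0.0012]
279 [109  90  77] [0.6959 0.1026 0.0389]
285 [142 144 148] [0.695  0.1026 0.0432]
291 [213 217 226] [0.6925 0.1026 0.0449]
297 [200 204 213] [0.6893 0.1027 0.0455]
303 [202 207 217] [0.6808 0.1028 0.0394]
309 [31 41 77] [0.6635 0.1031 0.0228]
315 [104 107 110] [0.6757 0.1029 0.043 ]
321 [199 203 212] [0.6723 0.1029 0.0437]
327 [121 123 128] [0.6753 0.1029 0.0516]
333 [134 137 142] [0.6741 0.1029 0.0544]
339 [37 38 41] [0.6731 0.1029 0.0574]
```

View pics/g.png

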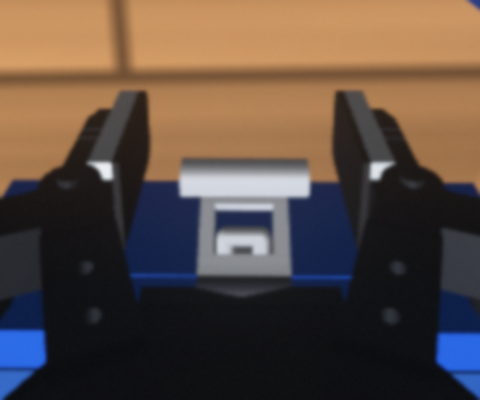

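The bar centre is now at about (0.6905, 0.102, 0.040), which puts the hasp at about 0.6 rad. I'll regrip it in the middle of the pads and swing further.

```bash
python3 s.py .692 .1005 .018; python3 -m inch '[{"x":-0.02,"y":0.002,"z":0.01,"turn":0,"gripper":0.6},{"x":-0.035,"y":0.002,"z":0.025,"turn":0,"gripper":0.55},{"x":-0.035,"y":0.002,"z":0.025,"turn":0,"gripper":0.2},{"x":-0.035,"y":0.002,"z":0.025,"turn":0,"gripper":0.2},{"x":-0.035,"y":0.002,"z":0.025,"turn":0,"gripper":0.2},{"x":-0.035,"y":0.002,"z":0.025,"turn":0,"gripper":0.2}]'; python3 s.py; python3 -m inch '[{"x":0.006,"y":0,"z":-0.01,"turn":0,"gripper":0.2},{"x":0.012,"y":0,"z":-0.02,"turn":0,"gripper":0.2},{"x":0.015,"y":0,"z":-0.03,"turn":0,"gripper":0.2},{"x":0.018,"y":0,"z":-0.045,"turn":0,"gripper":0.2},{"x":0.018,"y":0,"z":-0.045,"turn":0,"gripper":0.2}]';python3 s.py
```

```text
t 6.3667 tx dir deg -0.88 j [-0.    0.58  1.58  0.    0.98  1.59] ee [0.7064 0.101  0.028 ] F [0.3 0.  1.7] w 0.0511 g 0.0
shift [-0.0361  0.0019  0.025 ]
t: 6.87
ee_pos: [0.6904, 0.1004, 0.0167]
ee_rot: [1.0, -0.008, -0.002, -0.0]
contact_force: [-4.8, 1.4, 0.1]
gripper_width: 0.0323
grip_force: 59.3
t 6.8667 tx dir deg -0.87 j [-0.    0.56  1.62  0.    0.96  1.58] ee [0.6904 0.1004 0.0167] F [-4.8  1.4  0.1] w 0.0323 g 59.33425426483154
t: 7.28
ee_pos: [0.6908, 0.1004, 0.0307]
ee_rot: [1.0, -0.007, -0.012, 0.0]
contact_force: [-16.2, 0.4, -3.7]
gripper_width: 0.0325
grip_force: 59.8
t 7.2833 tx dir deg -0.84 j [-0.    0.55  1.61 -0.    1.    1.58] ee [0.6908 0.1004 0.0307] F [-16.2   0.4  -3.7] w 0.0325 g 59.812336564064026
```

```bash
python3 -m inch '[{"x":0.01,"y":0,"z":0,"turn":0,"gripper":0.2},{"x":0.02,"y":0,"z":0,"turn":0,"gripper":0.2},{"x":0.025,"y":0,"z":0,"turn":0,"gripper":0.2},{"x":0.025,"y":0,"z":0,"turn":0,"gripper":0.2}]'; python3 s.py
python3 - <<'E'
from h import *
p,d,c=snap('wrist'); 
for r in range(260,345,5): print(r,p[r,320],atd(c,d,(320,r)).round(4))
q,d2,c2=snap('scene')
cv2.imwrite('pics/h.png',np.hstack([cv2.resize(p[200:400,200:440],(480,400)),cv2.resize(q[180:260,300:370],(350,400))])[:,:,::-1])
E
```

```text
t: 7.62
ee_pos: [0.6966, 0.1001, 0.0273]
ee_rot: [1.0, -0.006, -0.017, 0.001]
contact_force: [-22.1, -0.5, -4.1]
gripper_width: 0.0324
grip_force: 59.8
t 7.6167 tx dir deg -0.69 j [-0.    0.57  1.59 -0.    1.02  1.58] ee [0.6966 0.1001 0.0273] F [-22.1  -0.5  -4.1] w 0.0324 g 59.79275465011597
260 [168 123  82] [0.6755 0.1016 0.0008]
265 [165 120  81] [0.6718 0.1017 0.0013]
270 [118  93  75] [0.7004 0.1014 0.0504]
275 [112 113 116] [0.6999 0.1015 0.0538]
280 [182 185 191] [0.698  0.1015 0.0551]
285 [213 217 226] [0.6965 0.1015 0.0568]
290 [197 202 214] [0.6929 0.1015 0.0558]
295 [34 43 78] [0.6642 0.1018 0.0232]
300 [71 74 82] [0.6761 0.1017 0.0424]
305 [201 204 212] [0.6737 0.1017 0.0435]
310 [ 99 100 104] [0.6649 0.1018 0.0371]
315 [76 77 81] [0.6662 0.1018 0.0427]
320 [201 204 211] [0.6767 0.1017 0.0577]
325 [202 206 212] [0.6744 0.1018 0.0586]
330 [126 128 134] [0.6722 0.1018 0.0595]
335 [61 62 70] [0.6713 0.1018 0.0618]
340 [74 76 87] [0.6694 0.1018 0.0629]
```

View pics/h.png

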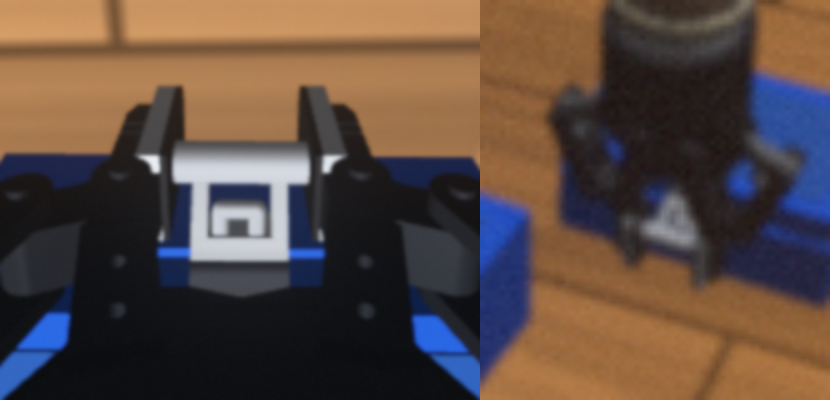

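The hasp is now at about 1.0 rad with the lid down: the bar is at (0.695, z 0.051), at crop pixel (240,162). Next I'll compute the lid arc.

```bash
python3 - <<'E'
import numpy as np
R=lambda t:np.array([[np.cos(t),-np.sin(t)],[np.sin(t),np.cos(t)]])
b=lambda l,h: np.array([-52,46])+R(l)@(np.array([109,10])+R(h)@np.array([9,-26]))
for L in ([.1,.2,.3,.4,.5,.6,.7,.8,.9,1.],[1.1,1.2,1.3,1.4,1.5,1.6,1.7,1.8,1.9,2.]):
  o=b(0,1.0) if L[0]<1 else b(1.,.7)
  for l in L:
    h=1-.3*l
    v=(b(l,h)-o)/400; print(round(l,1),'x %.3f z %.3f'%(v[0],-v[1]))
E
```

```text
0.1 x -0.003 z -0.032
0.2 x -0.009 z -0.063
0.3 x -0.018 z -0.094
0.4 x -0.029 z -0.123
0.5 x -0.044 z -0.151
0.6 x -0.061 z -0.178
0.7 x -0.080 z -0.203
0.8 x -0.102 z -0.226
0.9 x -0.126 z -0.246
1.0 x -0.152 z -0.265
1.1 x -0.027 z -0.016
1.2 x -0.056 z -0.029
1.3 x -0.085 z -0.039
1.4 x -0.115 z -0.046
1.5 x -0.146 z -0.050
1.6 x -0.177 z -0.051
1.7 x -0.208 z -0.050
1.8 x -0.238 z -0.045
1.9 x -0.268 z -0.037
2.0 x -0.297 z -0.027
```

```bash
python3 -m inch '[{"x":-0.013,"y":0,"z":-0.032,"turn":0,"gripper":0.2},{"x":-0.025,"y":0,"z":-0.063,"turn":0,"gripper":0.2},{"x":-0.036,"y":0,"z":-0.094,"turn":0,"gripper":0.2},{"x":-0.049,"y":0,"z":-0.123,"turn":0,"gripper":0.2},{"x":-0.064,"y":0,"z":-0.151,"turn":0,"gripper":0.2},{"x":-0.081,"y":0,"z":-0.178,"turn":0,"gripper":0.2},{"x":-0.1,"y":0,"z":-0.2,"turn":0,"gripper":0.2},{"x":-0.122,"y":0,"z":-0.222,"turn":0,"gripper":0.2},{"x":-0.146,"y":0,"z":-0.242,"turn":0,"gripper":0.2},{"x":-0.172,"y":0,"z":-0.26,"turn":0,"gripper":0.2}]'; python3 s.py; python3 - <<'E'
from h import *
q,d2,c2=snap('scene')
cv2.imwrite('pics/i.png',cv2.resize(q[130:270,280:420],(560,560))[:,:,::-1])
E
```

```text
t: 8.55
ee_pos: [0.6361, 0.1017, 0.1346]
ee_rot: [1.0, -0.008, -0.005, -0.001]
contact_force: [-4.3, 0.4, -12.5]
gripper_width: 0.0314
grip_force: 60.4
t 8.55 tx dir deg -0.91 j [0.   0.32 1.72 0.   1.11 1.59] ee [0.6361 0.1017 0.1346] F [ -4.3   0.4 -12.5] w 0.0314 g 60.35143733024597
```

View pics/i.png

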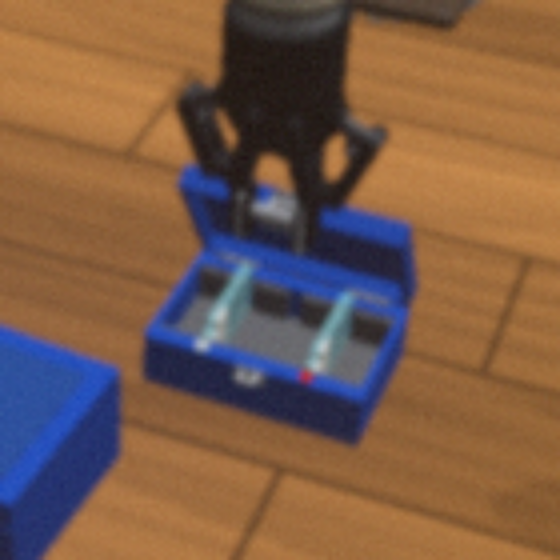

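The lid is about 0.96 rad up. The red dot is at crop pixel (307,377), which is the +y slot, and the white dot is at (203,345). I'll carry the lid past vertical and let go.

```bash
python3 -m inch '[{"x":-0.027,"y":0,"z":-0.018,"turn":0,"gripper":0.2},{"x":-0.056,"y":0,"z":-0.033,"turn":0,"gripper":0.2},{"x":-0.085,"y":0,"z":-0.043,"turn":0,"gripper":0.2},{"x":-0.115,"y":0,"z":-0.05,"turn":0,"gripper":0.2},{"x":-0.146,"y":0,"z":-0.054,"turn":0,"gripper":0.2},{"x":-0.177,"y":0,"z":-0.055,"turn":0,"gripper":0.2},{"x":-0.208,"y":0,"z":-0.054,"turn":0,"gripper":0.2},{"x":-0.238,"y":0,"z":-0.049,"turn":0,"gripper":0.2},{"x":-0.268,"y":0,"z":-0.041,"turn":0,"gripper":0.2},{"x":-0.29,"y":0,"z":-0.03,"turn":0,"gripper":0.2}]'; python3 s.py; python3 -m inch '[{"x":0,"y":0,"z":0,"turn":0,"gripper":0.6},{"x":0,"y":0,"z":0,"turn":0,"gripper":0.6},{"x":0,"y":0,"z":-0.05,"turn":0,"gripper":0.6},{"x":0,"y":0,"z":-0.15,"turn":0,"gripper":0.5},{"x":0,"y":0,"z":-0.2,"turn":0,"gripper":0.5},{"x":0.15,"y":0,"z":-0.2,"turn":0,"gripper":0.5},{"x":0.25,"y":0,"z":-0.2,"turn":0,"gripper":0.5},{"x":0.25,"y":0,"z":-0.2,"turn":0,"gripper":0.5},{"x":0.25,"y":0,"z":-0.2,"turn":0,"gripper":0.5},{"x":0.25,"y":0,"z":-0.2,"turn":0,"gripper":0.5}]'; python3 s.py
```

```text
t: 9.43
ee_pos: [0.5257, 0.104, 0.1522]
ee_rot: [1.0, -0.009, 0.003, -0.002]
contact_force: [0.8, 1.2, 5.7]
gripper_width: 0.0314
grip_force: 61.3
t 9.4333 tx dir deg -0.98 j [0.   0.06 1.99 0.   1.09 1.59] ee [0.5257 0.104  0.1522] F [0.8 1.2 5.7] w 0.0314 g 61.28859221935272
t: 10.27
ee_pos: [0.6255, 0.1005, 0.2316]
ee_rot: [1.0, -0.008, 0.0, 0.0]
contact_force: [0.6, -0.8, -0.4]
gripper_width: 0.0428
grip_force: 0.0
t 10.2667 tx dir deg -0.92 j [-0.    0.2   1.68 -0.    1.26  1.59] ee [0.6255 0.1005 0.2316] F [ 0.6 -0.8 -0.4] w 0.0428 g 0.0
```

```bash
python3 - <<'E'
from h import *
p,d,c=snap('wrist')
q=p.astype(int)
f=200/np.tan(np.radians(c['fovy'])/2); v,u=np.mgrid[0:400,0:640]
W=(np.stack([(u-c['cx'])/f*d,(v-c['cy'])/f*d,d],-1)-np.array(c['t']))@np.array(c['R'])
ok=(d>0)
m=(q[...,0]>150)&(q[...,1]<90)&(q[...,2]<90)&ok
print('red',m.sum(),W[m].mean(0) if m.any() else 0, np.argwhere(m).mean(0) if m.any() else 0)
for s in(1,-1):
  yc=.101+s*.038
  M=ok&(abs(W[...,1]-yc)<.014)&(abs(W[...,0]-.612)<.047)&(W[...,2]>.051)&(W[...,2]<.07)
  P=W[M]; print(s,M.sum())
  for x in np.arange(.568,.66,.005):
    k=P[abs(P[:,0]-x)<.0025]
    if len(k): print(' x%.3f n%d zmax %.4f y %.4f..%.4f'%(x,len(k),k[:,2].max(),k[:,1].min(),k[:,1].max()))
for r in(arm.recognise('wrist','frost_a')+arm.recognise('wrist','slide_a'))[:6]: print(r, atd(c,d,r['pixel']).round(3))
ps=proj(c,np.array([.612,.101,.05])); print(ps)
a,b=np.clip(ps.astype(int),[100,75],[540,325]); 
q2,d2,c2=snap('scene')
cv2.imwrite('pics/j.png',np.vstack([cv2.resize(p[b-75:b+75,a-100:a+100],(800,600))])[:,:,::-1])
E
```

```text
red 26 [0.65783125 0.14043728 0.04814908] [151.5 286. ]
1 404
 x0.573 n5 zmax 0.0573 y 0.1403..0.1449
 x0.578 n30 zmax 0.0581 y 0.1380..0.1461
 x0.583 n26 zmax 0.0580 y 0.1384..0.1460
 x0.588 n28 zmax 0.0585 y 0.1382..0.1456
 x0.593 n27 zmax 0.0580 y 0.1379..0.1453
 x0.598 n28 zmax 0.0578 y 0.1378..0.1451
 x0.603 n27 zmax 0.0576 y 0.1375..0.1448
 x0.608 n32 zmax 0.0586 y 0.1373..0.1445
 x0.613 n28 zmax 0.0580 y 0.1372..0.1452
 x0.618 n35 zmax 0.0585 y 0.1371..0.1452
 x0.623 n34 zmax 0.0582 y 0.1369..0.1448
 x0.628 n30 zmax 0.0583 y 0.1369..0.1447
 x0.633 n28 zmax 0.0578 y 0.1372..0.1443
 x0.638 n34 zmax 0.0580 y 0.1369..0.1441
 x0.643 n12 zmax 0.0582 y 0.1369..0.1444
-1 396
 x0.573 n12 zmax 0.0577 y 0.0611..0.0684
 x0.578 n28 zmax 0.0577 y 0.0613..0.0687
 x0.583 n26 zmax 0.0584 y 0.0614..0.0688
 x0.588 n27 zmax 0.0582 y 0.0615..0.0688
 x0.593 n26 zmax 0.0583 y 0.0615..0.0689
 x0.598 n31 zmax 0.0577 y 0.0616..0.0689
 x0.603 n28 zmax 0.0580 y 0.0606..0.0688
 x0.608 n32 zmax 0.0588 y 0.0608..0.0687
 x0.613 n34 zmax 0.0582 y 0.0609..0.0687
 x0.618 n31 zmax 0.0586 y 0.0610..0.0681
 x0.623 n28 zmax 0.0582 y 0.0610..0.0682
 x0.628 n28 zmax 0.0587 y 0.0612..0.0682
 x0.633 n28 zmax 0.0580 y 0.0613..0.0684
 x0.638 n37 zmax 0.0582 y 0.0603..0.0685
{'pixel': [350.7, 172.3], 'confidence': 0.64} [0.634 0.066 0.057]
{'pixel': [289.8, 166.6], 'confidence': 0.6} [0.64  0.137 0.049]
{'pixel': [349.1, 185.3], 'confidence': 0.9} [0.619 0.068 0.058]
{'pixel': [286.0, 189.6], 'confidence': 0.86} [0.614 0.142 0.056]
[320.78447644 189.75656774]
```

View pics/j.png

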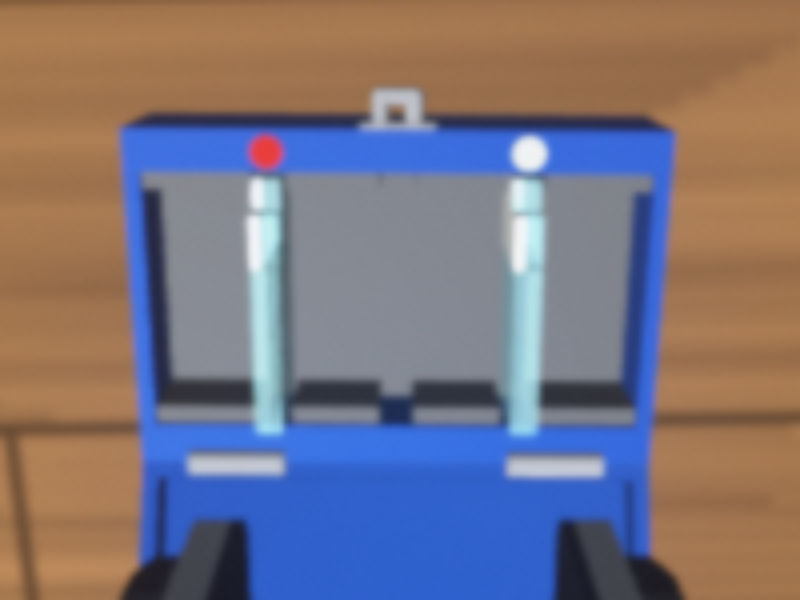

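Both slides have the notch and frosting at the front (+x) end, with white on the left (+y) face, so frosted face = +y. For the red-dot slide (crop columns 250 to 285) the clear part is x 0.574 to 0.625. I'll grip at x of about 0.597, y of about 0.1405.

```bash
python3 s.py .597 .1405 .11; python3 -m inch '[{"x":-0.073,"y":-0.1,"z":0.1,"turn":0,"gripper":0.3},{"x":-0.073,"y":-0.1,"z":0.2,"turn":0,"gripper":0.3},{"x":-0.073,"y":-0.1,"z":0.3,"turn":0,"gripper":0.3},{"x":-0.073,"y":-0.1,"z":0.3,"turn":0,"gripper":0.3},{"x":-0.073,"y":-0.1,"z":0.3,"turn":0,"gripper":0.3},{"x":-0.073,"y":-0.1,"z":0.3,"turn":0,"gripper":0.3}]'; python3 s.py .597 .1405 .026
```

```text
t 10.4667 tx dir deg -0.87 j [ 0.    0.19  1.69 -0.    1.26  1.59] ee [0.6236 0.1012 0.2318] F [ 0.3  0.1 -0. ] w 0.0425 g 0.0
shift [-0.068  -0.0973  0.3044]
t: 10.97
ee_pos: [0.5961, 0.1414, 0.1124]
ee_rot: [1.0, -0.008, 0.0, 0.0]
contact_force: [0.9, -0.4, 0.0]
gripper_width: 0.0255
grip_force: 0.0
t 10.9667 tx dir deg -0.88 j [ 0.07  0.27  1.82 -0.    1.04  1.65] ee [0.5961 0.1414 0.1124] F [ 0.9 -0.4  0. ] w 0.0255 g 0.0
shift [0.0023 0.0023 0.216 ]
```

```bash
python3 -m inch '[{"x":0.002,"y":0.001,"z":0.07,"turn":0,"gripper":0.3},{"x":0.002,"y":0.001,"z":0.13,"turn":0,"gripper":0.3},{"x":0.002,"y":0.001,"z":0.17,"turn":0,"gripper":0.3},{"x":0.002,"y":0.001,"z":0.2,"turn":0,"gripper":0.3},{"x":0.002,"y":0.001,"z":0.215,"turn":0,"gripper":0.3},{"x":0.002,"y":0.001,"z":0.215,"turn":0,"gripper":0.3},{"x":0.002,"y":0.001,"z":0.215,"turn":0,"gripper":0.3}]'; python3 s.py; python3 -m inch '[{"x":0,"y":0,"z":0,"turn":0,"gripper":0},{"x":0,"y":0,"z":0,"turn":0,"gripper":0},{"x":0,"y":0,"z":0,"turn":0,"gripper":0},{"x":0,"y":0,"z":0,"turn":0,"gripper":0},{"x":0,"y":0,"z":0,"turn":0,"gripper":0}]'; python3 s.py
```

```text
t: 11.55
ee_pos: [0.5982, 0.1411, 0.0274]
ee_rot: [1.0, -0.008, 0.001, -0.0]
contact_force: [-0.4, 0.1, 0.9]
gripper_width: 0.0255
grip_force: 0.0
t 11.55 tx dir deg -0.9 j [ 0.07  0.39  1.85 -0.    0.9   1.65] ee [0.5982 0.1411 0.0274] F [-0.4  0.1  0.9] w 0.0255 g 0.0
t: 11.97
ee_pos: [0.5982, 0.1413, 0.0276]
ee_rot: [1.0, -0.008, 0.002, -0.0]
contact_force: [0.1, -0.2, 6.6]
gripper_width: 0.0069
grip_force: 59.8
t 11.9667 tx dir deg -0.87 j [ 0.07  0.39  1.85 -0.    0.9   1.65] ee [0.5982 0.1413 0.0276] F [ 0.1 -0.2  6.6] w 0.0069 g 59.782710671424866
```

Gripped. I'll lift straight up and carry it to a free patch of table near (0.58, -0.10).

```bash
python3 -m inch '[{"x":0,"y":0,"z":-0.03,"turn":0,"gripper":0},{"x":0,"y":0,"z":-0.09,"turn":0,"gripper":0},{"x":0,"y":0,"z":-0.18,"turn":0,"gripper":0},{"x":0,"y":0,"z":-0.27,"turn":0,"gripper":0},{"x":-0.03,"y":0.1,"z":-0.3,"turn":0,"gripper":0},{"x":-0.045,"y":0.2,"z":-0.3,"turn":0,"gripper":0},{"x":-0.045,"y":0.3,"z":-0.3,"turn":0,"gripper":0},{"x":-0.045,"y":0.4,"z":-0.3,"turn":0,"gripper":0},{"x":-0.045,"y":0.5,"z":-0.3,"turn":0,"gripper":0},{"x":-0.045,"y":0.6,"z":-0.3,"turn":0,"gripper":0}]'; python3 -m inch '[{"x":0,"y":0,"z":0.1,"turn":0,"gripper":0},{"x":0,"y":0,"z":0.2,"turn":0,"gripper":0},{"x":0,"y":0,"z":0.25,"turn":0,"gripper":0},{"x":0,"y":0,"z":0.25,"turn":0,"gripper":0},{"x":0,"y":0,"z":0.25,"turn":0,"gripper":0}]'; python3 s.py .58 -.1 .0105
```

```text
t: 12.8
ee_pos: [0.574, -0.1, 0.1461]
ee_rot: [1.0, -0.008, -0.0, -0.0]
contact_force: [0.3, -0.7, -0.3]
gripper_width: 0.0072
grip_force: 59.9
t: 13.22
ee_pos: [0.5737, -0.0981, 0.0447]
ee_rot: [1.0, -0.008, -0.002, -0.001]
contact_force: [1.4, -0.0, 0.5]
gripper_width: 0.0067
grip_force: 59.9
t 13.2167 tx dir deg -0.88 j [-0.34  0.31  1.92  0.    0.91  1.24] ee [ 0.5737 -0.0981  0.0447] F [ 1.4 -0.   0.5] w 0.0067 g 59.92769479751587
shift [0.0161 0.0046 0.0855]
```

Check where the slide actually sits relative to the fingers before setting it down, using depth numbers only.

```bash
cat > sl.py <<'E'
from h import *
import sys
y0,x0=float(sys.argv[1]),float(sys.argv[2])
for cam in('scene','wrist','top'):
  p,d,c=snap(cam)
  f=200/np.tan(np.radians(c['fovy'])/2); v,u=np.mgrid[0:400,0:640]
  W=(np.stack([(u-c['cx'])/f*d,(v-c['cy'])/f*d,d],-1)-np.array(c['t']))@np.array(c['R'])
  q=p.astype(int); m=(q[...,2]>q[...,0]-5)&(q[...,2]>120)&(d>0)&(abs(W[...,1]-y0)<.06)&(abs(W[...,0]-x0)<.08)&(q[...,1]>q[...,0]-10)&(q[...,1]>120)
  P=W[m]
  if len(P)>5: print(cam,len(P),'lo',np.percentile(P,3,axis=0).round(4),'hi',np.percentile(P,97,axis=0).round(4))
E
python3 sl.py -.1 .59; python3 -m inch '[{"x":0,"y":0,"z":0.04,"turn":0,"gripper":0},{"x":0,"y":0,"z":0.065,"turn":0,"gripper":0},{"x":0,"y":0,"z":0.075,"turn":0,"gripper":0},{"x":0,"y":0,"z":0.08,"turn":0,"gripper":0},{"x":0,"y":0,"z":0.084,"turn":0,"gripper":0},{"x":0,"y":0,"z":0.084,"turn":0,"gripper":0}]'; python3 s.py .58 -.1 .0095
```

```text
scene 52 lo [ 0.5867 -0.1002  0.0471] hi [ 0.6266 -0.0929  0.0756]
wrist 2845 lo [ 0.5556 -0.1036  0.0672] hi [ 0.6264 -0.0935  0.0856]
t: 13.87
ee_pos: [0.5751, -0.0985, 0.0123]
ee_rot: [1.0, -0.008, 0.0, 0.0]
contact_force: [-0.0, 0.2, -0.0]
gripper_width: 0.0069
grip_force: 59.9
t 13.8667 tx dir deg -0.87 j [-0.34  0.36  1.93  0.    0.85  1.24] ee [ 0.5751 -0.0985  0.0123] F [-0.   0.2 -0. ] w 0.0069 g 59.93985950946808
shift [0.0122 0.0036 0.007 ]
```

```bash
python3 -m inch '[{"x":0,"y":0,"z":0.004,"turn":0,"gripper":0},{"x":0,"y":0,"z":0.008,"turn":0,"gripper":0},{"x":0,"y":0,"z":0.008,"turn":0,"gripper":0}]'; python3 s.py
```

```text
t: 14.12
ee_pos: [0.5755, -0.0987, 0.0097]
ee_rot: [1.0, -0.008, 0.0, 0.0]
contact_force: [-1.6, -0.0, 2.8]
gripper_width: 0.0073
grip_force: 60.4
t 14.1167 tx dir deg -0.88 j [-0.34  0.37  1.93 -0.    0.85  1.24] ee [ 0.5755 -0.0987  0.0097] F [-1.6 -0.   2.8] w 0.0073 g 60.4200804233551
```

It has touched the table. I'll open gently and check that it stands.

```bash
python3 -m inch '[{"x":0,"y":0,"z":0,"turn":0,"gripper":0.12},{"x":0,"y":0,"z":0,"turn":0,"gripper":0.16},{"x":0,"y":0,"z":0,"turn":0,"gripper":0.3},{"x":0,"y":0,"z":0,"turn":0,"gripper":0.6},{"x":0,"y":0,"z":0,"turn":0,"gripper":1},{"x":0,"y":0,"z":-0.01,"turn":0,"gripper":1},{"x":0,"y":0,"z":-0.02,"turn":0,"gripper":1},{"x":0,"y":0,"z":-0.02,"turn":0,"gripper":1},{"x":0,"y":0,"z":-0.02,"turn":0,"gripper":1}]'; python3 s.py; python3 sl.py -.1 .59
```

```text
t: 14.87
ee_pos: [0.5755, -0.0987, 0.0175]
ee_rot: [1.0, -0.008, 0.001, 0.0]
contact_force: [0.3, 0.0, -0.6]
gripper_width: 0.0856
grip_force: 0.0
t 14.8667 tx dir deg -0.88 j [-0.34  0.36  1.93  0.    0.86  1.24] ee [ 0.5755 -0.0987  0.0175] F [ 0.3  0.  -0.6] w 0.0856 g 0.0
scene 87 lo [ 0.5594 -0.1012  0.0102] hi [ 0.6294 -0.0929  0.0406]
wrist 2651 lo [ 0.5553 -0.142   0.0301] hi [ 0.6264 -0.0529  0.069 ]
```

It stands on its edge. I'll tip it toward -y with the +y finger, on the clear end.

```bash
python3 -m inch '[{"x":0,"y":0.05,"z":0,"turn":0,"gripper":1},{"x":0,"y":0.085,"z":0,"turn":0,"gripper":1},{"x":0,"y":0.092,"z":0,"turn":0,"gripper":1},{"x":0,"y":0.1,"z":0,"turn":0,"gripper":1},{"x":0,"y":0.108,"z":0,"turn":0,"gripper":1},{"x":0,"y":0.116,"z":0,"turn":0,"gripper":1},{"x":0,"y":0.124,"z":0,"turn":0,"gripper":1},{"x":0,"y":0.13,"z":0,"turn":0,"gripper":1},{"x":0,"y":0.13,"z":0,"turn":0,"gripper":1},{"x":0,"y":0.13,"z":0,"turn":0,"gripper":1}]'; python3 s.py; python3 sl.py -.12 .59
```

```text
t: 15.85
ee_pos: [0.5742, -0.1504, 0.0169]
ee_rot: [1.0, -0.008, -0.0, -0.0]
contact_force: [-0.3, -0.3, -0.5]
gripper_width: 0.0854
grip_force: 0.0
t 15.85 tx dir deg -0.88 j [-0.43  0.37  1.9   0.    0.87  1.16] ee [ 0.5742 -0.1504  0.0169] F [-0.3 -0.3 -0.5] w 0.0854 g 0.0
scene 202 lo [ 0.5587 -0.1389  0.0049] hi [ 0.6293 -0.1025  0.0119]
wrist 8042 lo [ 0.5544 -0.1391  0.0077] hi [ 0.6261 -0.1032  0.0102]
top 183 lo [ 0.5553 -0.1349  0.0007] hi [ 0.6273 -0.1056  0.0113]
```

It has fallen flat: y -0.140 to -0.102, top at 8 to 10 mm. I'll check that white is up at the +x end, then centre over it.

```bash
python3 - <<'E'
from h import *
p,d,c=snap('wrist')
for x in np.arange(.556,.632,.008): 
    a=proj(c,np.array([x,-.114,.009])).round().astype(int); b=proj(c,np.array([x,-.132,.009])).round().astype(int)
    print(round(x,3),p[a[1],a[0]],p[b[1],b[0]], d[a[1],a[0]].round(4) )
E
python3 s.py .575 -.121 .017
python3 -m inch '[{"x":0,"y":-0.04,"z":0,"turn":0,"gripper":0.9},{"x":0,"y":-0.072,"z":0,"turn":0,"gripper":0.75},{"x":0,"y":-0.072,"z":0,"turn":0,"gripper":0.62},{"x":0,"y":-0.072,"z":0.02,"turn":0,"gripper":0.62},{"x":0,"y":-0.072,"z":0.03,"turn":0,"gripper":0.62},{"x":0,"y":-0.072,"z":0.035,"turn":0,"gripper":0.62},{"x":0,"y":-0.072,"z":0.035,"turn":0,"gripper":0.62}]'; python3 s.py .575 -.121 .0
```

```text
0.556 [189 230 233] [188 229 233] 0.174
0.564 [170 220 226] [190 231 233] 0.1711
0.572 [178 225 229] [192 231 234] 0.168
0.58 [179 225 229] [193 232 235] 0.1663
0.588 [184 228 231] [193 231 234] 0.1632
0.596 [182 227 230] [194 232 235] 0.1605
0.604 [243 244 246] [243 244 246] 0.1581
0.612 [243 244 246] [243 244 246] 0.1564
0.62 [243 244 245] [226 226 229] 0.1533
0.628 [166 164 164] [162 160 159] 0.1532
t 16.05 tx dir deg -0.87 j [-0.43  0.37  1.9   0.    0.87  1.16] ee [ 0.5741 -0.1503  0.0168] F [ 0.3 -0.9  0.2] w 0.0851 g 0.0
shift [ 0.0011 -0.0733 -0.0005]
t: 16.63
ee_pos: [0.5738, -0.1219, 0.0017]
ee_rot: [1.0, -0.008, -0.001, -0.0]
contact_force: [0.4, 0.2, 0.3]
gripper_width: 0.0535
grip_force: 0.0
t 16.6333 tx dir deg -0.9 j [-0.38  0.39  1.92 -0.    0.84  1.2 ] ee [ 0.5738 -0.1219  0.0017] F [0.4 0.2 0.3] w 0.0535 g 0.0
shift [ 0.0028 -0.0022  0.0042]
```

```bash
python3 -m inch '[{"x":0,"y":0,"z":0,"turn":0,"gripper":0.55},{"x":0,"y":0,"z":0.004,"turn":0,"gripper":0.54},{"x":0,"y":0,"z":0.007,"turn":0,"gripper":0.54},{"x":0,"y":0,"z":0.007,"turn":0,"gripper":0.54}]'; python3 s.py
```

```text
t: 16.97
ee_pos: [0.5745, -0.1218, -0.0001]
ee_rot: [1.0, -0.008, -0.0, -0.0]
contact_force: [0.5, 0.2, 0.3]
gripper_width: 0.0462
grip_force: 0.0
t 16.9667 tx dir deg -0.89 j [-0.38  0.39  1.92 -0.    0.83  1.2 ] ee [ 5.745e-01 -1.218e-01 -1.000e-04] F [0.5 0.2 0.3] w 0.0462 g 0.0
```

```bash
python3 -m inch '[{"x":0,"y":0,"z":0.003,"turn":0,"gripper":0.52},{"x":0,"y":0,"z":0.005,"turn":0,"gripper":0.3},{"x":0,"y":0,"z":0.005,"turn":0,"gripper":0.2},{"x":0,"y":0,"z":0.005,"turn":0,"gripper":0.2},{"x":0,"y":0,"z":0.005,"turn":0,"gripper":0.2}]'; python3 s.py
```

```text
t: 17.38
ee_pos: [0.5752, -0.1219, -0.0008]
ee_rot: [1.0, -0.008, 0.0, 0.0]
contact_force: [-0.9, 0.5, 5.2]
gripper_width: 0.0363
grip_force: 62.8
t 17.3833 tx dir deg -0.87 j [-0.38  0.39  1.92 -0.    0.83  1.2 ] ee [ 0.5752 -0.1219 -0.0008] F [-0.9  0.5  5.2] w 0.0363 g 62.801406215276074
```

Gripped across its 38 mm width. I'll lift to about 25 cm.

```bash
python3 -m inch '[{"x":0,"y":0,"z":-0.01,"turn":0,"gripper":0.2},{"x":0,"y":0,"z":-0.04,"turn":0,"gripper":0.2},{"x":0,"y":0,"z":-0.1,"turn":0,"gripper":0.2},{"x":0,"y":0,"z":-0.18,"turn":0,"gripper":0.2},{"x":0,"y":0,"z":-0.28,"turn":0,"gripper":0.2},{"x":0,"y":0,"z":-0.38,"turn":0,"gripper":0.2},{"x":0,"y":0,"z":-0.48,"turn":0,"gripper":0.2},{"x":0,"y":0,"z":-0.56,"turn":0,"gripper":0.2},{"x":0,"y":0,"z":-0.61,"turn":0,"gripper":0.2},{"x":0,"y":0,"z":-0.62,"turn":0,"gripper":0.2}]'; python3 -m inch '[{"x":0,"y":0,"z":0,"turn":0,"gripper":0.2},{"x":0,"y":0,"z":0,"turn":0,"gripper":0.2},{"x":0,"y":0,"z":0,"turn":0,"gripper":0.2},{"x":0,"y":0,"z":0,"turn":0,"gripper":0.2},{"x":0,"y":0,"z":0,"turn":0,"gripper":0.2},{"x":0,"y":0,"z":0,"turn":0,"gripper":0.2}]'; python3 s.py; python3 sl.py -.12 .59
python3 - <<'E'
from h import *
p,d,c=snap('top')
f=200/np.tan(np.radians(c['fovy'])/2); v,u=np.mgrid[0:400,0:640]
W=(np.stack([(u-c['cx'])/f*d,(v-c['cy'])/f*d,d],-1)-np.array(c['t']))@np.array(c['R'])
for x in np.arange(.43,.56,.02):
    k=(d>0)&(abs(W[...,0]-x)<.008)&(abs(W[...,1]-.1)<.05); print(round(x,2),np.median(W[k][:,2]).round(3) if k.any() else None)
E
```

```text
t: 18.22
ee_pos: [0.5768, -0.1225, 0.2529]
ee_rot: [1.0, -0.008, 0.005, 0.002]
contact_force: [1.6, 0.4, 0.6]
gripper_width: 0.036
grip_force: 60.0
t: 18.72
ee_pos: [0.5742, -0.1215, 0.2446]
ee_rot: [1.0, -0.008, -0.001, -0.0]
contact_force: [0.8, -0.0, 0.2]
gripper_width: 0.0359
grip_force: 60.0
t 18.7167 tx dir deg -0.88 j [-0.38  0.08  1.78  0.    1.28  1.2 ] ee [ 0.5742 -0.1215  0.2446] F [ 0.8 -0.   0.2] w 0.0359 g 59.960612654685974
scene 171 lo [ 0.5597 -0.1371  0.252 ] hi [ 0.6254 -0.1031  0.2556]
wrist 9624 lo [ 0.5545 -0.1383  0.2536] hi [ 0.6258 -0.1029  0.256 ]
top 43 lo [ 0.517 -0.164  0.249] hi [ 0.6278 -0.1051  0.5453]
0.43 -0.001
0.45 -0.001
0.47 0.081
0.49 0.062
0.51 0.053
0.53 0.044
0.55 0.038
```

The slide is level and held at 0.25 m, and the lid is fully back.

```bash
python3 -c "
from rig import arm
print(arm.hand_in())"
```

```text
the job is handed in; nothing more can be done
None
```

The job is handed in with no verdict returned: the hasp was swung off, the lid laid right back, and the red-dot slide is held still and level by its clear end about 25 cm up, frosted face up; to turn it I tipped it flat on the table and re-gripped it across its 38 mm width, and I did not re-measure the other slide or the rack, dish and bottle at the end.

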